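# Set the lens at its stop and hold the enabling plunger

### The arm

A 6-joint arm with a two-finger parallel gripper is mounted at the origin on a cart in front of the work surface, level with it; the furniture and walls round the work are solid. World frame = base frame: x ahead of the robot, y to its left, z up, the work surface at z = 0. Lengths are in mm, angles in rad, forces in N, time in s.
With the tool pointing down it reaches from about 275 to 750 mm from the base axis. Payload 10.2 kg.
Tool frame: the origin (TCP) lies midway between the tips of the shut fingers; the grasp point (between the pads) lies 19 mm behind it (r.tcp_to_grasp is the distance from the TCP to the grasp point, in mm); z points along the fingers, y is the direction in which the jaws open and shut (so a half turn about z gives the same grasp; the last joint's range is limited). The gripper opens to 85 mm and grips with 20 to 120 N. Pads are 22 mm wide; open, the fingers measure 114 mm over their backs; the gripper's body (76 mm by 85 mm) begins 54 mm behind the grasp point. The pads swing forward as they close: fully open they stand 13 mm farther back than shut.
Start: joints at [-1.455, 0.313, 1.498, -0, 1.331, -0.223], TCP at [174.474, -495.167, 231.294] pointing down, gripper open.
Joint ranges: [-2.94, 2.94], [-0.97, 2.17], [0.19, 2.56], [-1.23, 4.37], [0.02, 3.11], [-2.88, 2.88]. Speed limits (rad/s): [2.39, 2.39, 3.01, 3.14, 3.14, 3.14].

### API

Orientations are given as a 3x3 rotation matrix whose columns are the frame's x, y, z axes.
In Python, from station import r gives the robot as it stands.
- The arm moves only by the shell command python3 -m creep 'ROWS' [FORCE]. ROWS is JSON, a list of rows, each an object of numbers: "ax", "ay", "az": the turn, a rotation vector about the tool's x, y, z in degrees; "x", "y", "z": the shift along the tool's x, y, z in mm; "hand": the closure, from 0 (fully open) to 1 (shut). In form: [{"ax": .., "ay": .., "az": .., "x": .., "y": .., "z": .., "hand": ..}, ...]. A call has 1 to 10 rows; each row is the pose to reach, as a shift and turn from the pose commanded when the call began, along the tool's axes at that moment; what a row does not reach only later rows make up. A row lasts 1/12 s, in which the tool goes at most 41.7 mm and 7.16 degrees, less where a joint would pass 70% of its speed; a pose out of reach is approached as far as the arm can. A call with a gripper value outside its range is refused whole. The fingers move at their own pace and stop on an object; FORCE is the grip in N (left out, the last holds). Time passes only in rows, so rows that repeat a pose let the fingers close. It gives the time, the measured TCP pose, the force and the opening at its end, in the units of the state.
- r.read_state(): the state, without advancing time (a new reading comes with each control period).
- r.snapshot(name): name is "side" or "top"; returns a dict with "pixels" (480x640x3 uint8, red, green, blue), "range_z" (480x640 float32, mm along the optical axis (not along the pixel's ray), 0 where there is no reading), "K" (3x3 intrinsics, pixels), "R" (3x3) and "t" (3): a world point X has camera coordinates R X + t. Camera axes: x right, y down, z forward; pixel columns grow to the right and rows downward; lengths in mm; the calibration is good to about 2 mm. A picture is of the moment at which its call begins.
- r.sign_off(): hands the job in, once; it reports no verdict.
The state is a dict: "clock": time; "joints": joint angles; "qd": joint speeds; "joint_efforts": joint torques, N m; "tool_pos": TCP position; "tool_rot": TCP orientation; "wrist_force": force on the tool from outside, world axes, zero at the start; "moment": the same for the moment, N m; "gripper_width": finger opening in mm.
Only numpy, scipy, OpenCV 4.12 (cv2) and the standard library are available. Lean on these libraries where they do the work, as an engineer would, in place of code of your own. Each camera call takes 0.05 s, during which the arm holds its last target.

### The job

Slide the lens carriage along its rail until it rests against the green end block (not the black one). Only then press the blue palm plunger on the grey enabling unit straight down with the gripper, about 15 mm, so that the white ring on its stem has sunk out of sight and the green ring is about half sunk, never right through to the bottom, and keep it held there: the program finishes while still holding the plunger down. Leave the pot, the vial and the mirror mount where they stand.

Things in the scene. Friction and masses are not known exactly. Their poses are not given: they have to be found in the camera images.
- rail: Fixed optical rail, dark steel base plate 50 x 200 x 12 mm (x, y, z) with an aluminium bar on it; origin at the centre of its underside on the table, z up, its own y axis runs along the rail, its own -x side faces roughly to the robot. Its place and yaw vary.
- lens_carriage (a joint): Position of the lens carriage along the rail in m: 0 in the middle of the rail, growing along the rail's own +y, limits -0.047 (against the end block on the -y end) to +0.047 (against the one on the +y end). It stays where it is left (slide friction about 1.5 N).
- carriage_mid (a point): Middle of the carriage, a 54 x 56 x 12 mm aluminium plate (x across, y along the rail), 32 mm above the table. It carries a lens in a black ring on a white post, whose top stands 138 mm above the table; the lens ring is on the rail's centre line (reaches from 12 mm in front of it, to the robot, to 24 mm behind it).
- carriage_grip (a point): Centre of the carriage's black handle knob, an upright cylinder 20 mm in diameter and 30 mm high (97 to 127 mm above the table; this point 112 mm) on a 10 mm steel rod, 47 mm from the rail's centre line on the robot's side. Rigid with the carriage; may be pinched from above, or pushed along the rail.
- green_block: Green end block of the rail, 50 x 20 x 34 mm (x, y, z), fixed, at one end of the rail (which end varies), on the base plate; origin at the centre of its underside, axes as the rail's; 85 mm from the rail's middle. When the carriage rests against it, its centre and carriage_mid are 38 mm apart along the rail.
- black_block: The same end block in black, at the other end of the rail.
- enable_unit: Fixed grey enabling unit, 70 x 70 x 55 mm, with a dark steel collar of 34 mm diameter on top (to 63 mm); origin at the centre of its underside on the table, z up. Its place (left or right of the rail) and yaw vary.
- enable_plunger (a joint): How far the palm plunger is pressed down in m: 0 released, 0.030 at the bottom. A spring returns it at once when let go: about 5 N to start moving, 10.5 N at 15 mm, 14 N at 25 mm. The part of the stem seen above the collar when released has three 10 mm rings, white lowest, then green, then red under the head; pressed 10 mm the white one has just vanished in the collar, pressed 20 mm the green one too. The enabled position is from 10 to 20 mm.
- plunger_top (a point): Centre of the flat top (28 mm across) of the plunger's blue round head (34 mm in diameter, 14 mm high), on the unit's vertical axis; 107 mm above the table when released; it moves down with the plunger.
- screw_pot: Bystander: white pot with a red lid, 54 mm in diameter, 56 mm high, loose; origin at the centre of its underside.
- vial: Bystander: brown vial with a blue cap, 25 mm in diameter, 52 mm high, loose; origin at the centre of its underside.
- mirror_mount: Bystander: black square mirror mount on a white pillar, 58 x 46 x 98 mm, loose; origin at the centre of its underside.

How it is judged (in metres and radians):
On the way, in this order (a step that is already met when the one before it is completed fails the run):
1. the lens carriage rests against the green end block (horizontal distance between carriage_mid and green_block below 0.0405 m), for 0.2 s.
2. the plunger is held in its enabled position, 10 to 20 mm down, with the carriage still at the green block (horizontal distance between carriage_mid and green_block below 0.0405 m and value of joint enable_plunger between 0.01 and 0.02 m), for 0.5 s.
At the end, for the whole second after the job is handed in: The carriage is within 2.5 mm of touching the green end block, the plunger is held still by the gripper between 10 and 20 mm down (contact over 2 N), and the pot, vial and mirror mount are within 20 mm of where they stood (all of step 2 and contact force between any of the fingers, the arm and enable_plunger above 2 N and velocity of joint enable_plunger between -0.005 and 0.005 m/s and distance of each of screw_pot, vial, mirror_mount from where it was at the start of the episode below 0.02 m); the arm keeps its last pose, push and grip.
It fails at once if the plunger is pressed right through (more than 25 mm) (value of joint enable_plunger above 0.025 m).
It fails at once if the plunger is pressed (more than 6 mm) while the carriage is not at the green block (value of joint enable_plunger above 0.006 m and not (horizontal distance between carriage_mid and green_block below 0.0405 m)).
It fails at once if the pot, vial or mirror mount is moved by more than 20 mm or tipped over (distance of any of screw_pot, vial, mirror_mount from where it was at the start of the episode above 0.02 m or angle between any of screw_pot, vial, mirror_mount's own z axis and vertical above 0.4 rad).
It also fails if it takes over 45 s, if anything falls off the work surface, if the arm or the gripper's body presses on something with over 40 N, if the wrist force passes 120 N, or if a joint passes its speed limit or range.

## Working session

There is one attempt and no reset: what is moved stays moved. The work goes in short steps, Python scripts to look and compute and a shell command to move; the robot and the scene stay as the last step left them, time stands still between calls to the robot, and variables do not carry over. Pictures are saved under pics/ and viewed, and the job is handed in when it is done.

```bash
ls; mkdir -p pics
python3 - <<'E'
from station import r
import cv2,numpy as np
for n in("side","top"):
    s=r.snapshot(n); cv2.imwrite(f"pics/{n}0.png",s["pixels"][:,:,::-1]); np.savez(f"{n}0.npz",**s)
    print(n,s["K"].tolist(),(-s["R"].T@s["t"]).round(),s["R"].round(2).tolist())
st=r.read_state();print(st)
E
```

```text
pics
side [[522.8497647229644, 0.0, 321.58217354295476], [0.0, 522.8497647229644, 244.8024644936012], [0.0, 0.0, 1.0]] [  629. -1070.   408.] [[1.0, 0.06, 0.03], [0.04, -0.36, -0.93], [-0.04, 0.93, -0.36]]
top [[610.1485883665407, 0.0, 326.51671812001365], [0.0, 610.1485883665407, 240.3326242604426], [0.0, 0.0, 1.0]] [ 374. -234. 1075.] [[-0.05, -1.0, 0.01], [-0.98, 0.04, -0.2], [0.2, -0.01, -0.98]]
{'clock': 0.1, 'joints': array([-1.45541021e+00,  3.13408164e-01,  1.49833068e+00, -2.49383395e-05,
        1.33100541e+00, -2.23379163e-01]), 'qd': array([-0.00073481, -0.00072204, -0.00217466, -0.00082761,  0.0009702 ,
       -0.00053369]), 'joint_efforts': array([ 2.02025978e-03, -4.12902474e+01, -2.60141838e+01, -1.53358324e-04,
        3.05712128e-03,  8.80301911e-06]), 'tool_pos': array([ 174.43628501, -494.93976651,  230.79653611]), 'tool_rot': array([[ 9.43163754e-01,  3.32328314e-01, -1.56647027e-04],
       [ 3.32328270e-01, -9.43163092e-01,  1.14114747e-03],
       [ 2.31491920e-04, -1.12834717e-03, -9.99999337e-01]]), 'wrist_force': array([1.06987982, 0.63152087, 0.15220478]), 'moment': array([ 0.00829422,  0.01867116, -0.00434093]), 'gripper_width': 85.2388883403061}
```

View pics/side0.png

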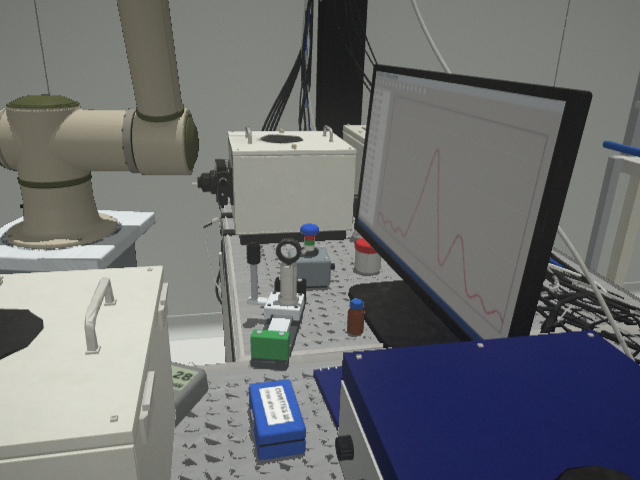

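View pics/top0.png

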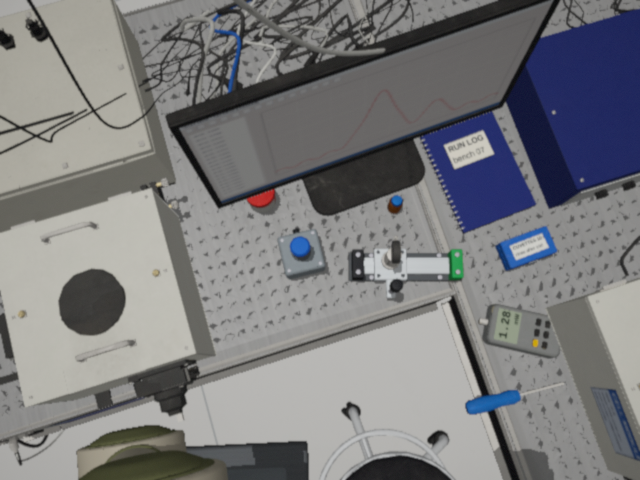

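Run:
```python
import cv2,numpy as np
a=np.load("side0.npz")["pixels"][:,:,::-1]; b=np.load("top0.npz")["pixels"][:,:,::-1]
cv2.imwrite("pics/s1.png",cv2.resize(a[210:370,200:410],None,fx=3.6,fy=3.6,interpolation=cv2.INTER_CUBIC))
cv2.imwrite("pics/t1.png",cv2.resize(b[170:330,240:480],None,fx=3.3,fy=3.3,interpolation=cv2.INTER_CUBIC))
```

```text
(no output)
```

View pics/s1.png

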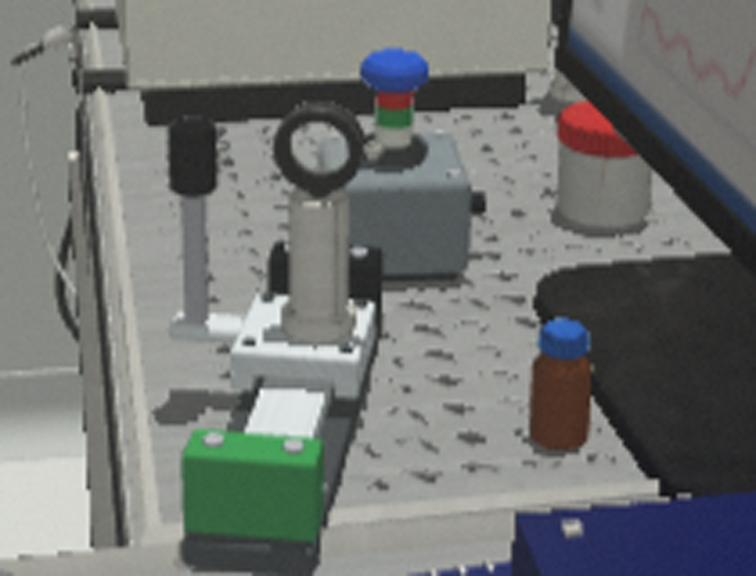

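View pics/t1.png

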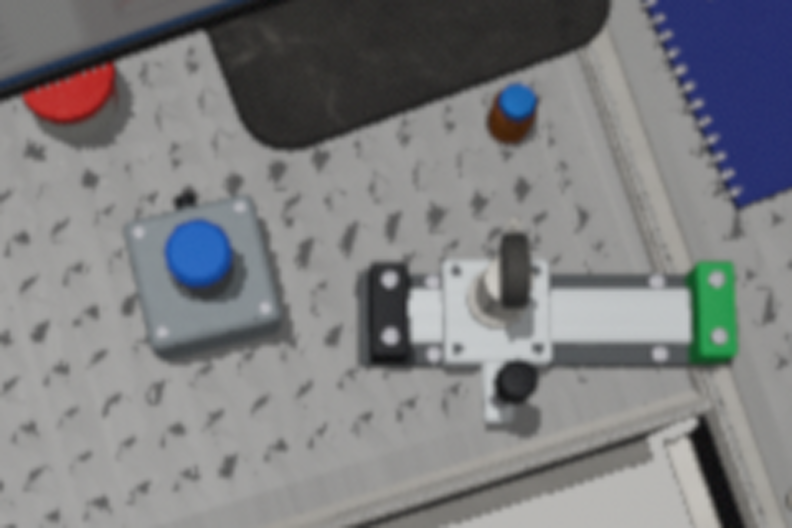

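```bash
cat > h.py <<'E'
import numpy as np,cv2
def load(n): return dict(np.load(n))
def pts(s):
    v,u=np.mgrid[:480,:640]; z=s["range_z"].astype(float)
    c=np.stack([(u-s["K"][0,2])/s["K"][0,0]*z,(v-s["K"][1,2])/s["K"][1,1]*z,z],-1)
    return (c-s["t"])@s["R"]
def ray(s,u,v,h):
    d=s["R"].T@np.linalg.inv(s["K"])@[u,v,1]; o=-s["R"].T@s["t"]
    return o+d*(h-o[2])/d[2]
def mask(s,lo,hi,box):
    hsv=cv2.cvtColor(s["pixels"],cv2.COLOR_RGB2HSV); m=cv2.inRange(hsv,lo,hi)
    k=np.zeros_like(m); k[box[1]:box[3],box[0]:box[2]]=255; return (m&k)>0
E
python3 - <<'E'
from h import *
T=load("top0.npz");S=load("side0.npz");P=pts(T);Q=pts(S)
def rep(n,s,P,m):
    p=P[m&(s["range_z"]>0)]; v,u=np.nonzero(m); print(n,m.sum(),"px",u.mean().round(1),v.mean().round(1),"med",np.median(p,0).round(1),"min",np.percentile(p,3,axis=0).round(1),"max",np.percentile(p,97,axis=0).round(1))
    return u.mean(),v.mean()
for n,s,P_,bx in(("T",T,P,{"g":(440,230,475,290),"pl":(280,225,320,265),"r":(240,180,280,215),"vial":(385,190,410,215),"k":(385,276,408,296)}),("S",S,Q,{"g":(245,320,295,365),"pl":(298,220,322,240),"r":(350,235,385,260),"vial":(345,295,368,312),"k":(245,240,262,266)})):
    for k,lo,hi in(("g",(45,100,40),(85,255,255)),("pl",(100,120,60),(125,255,255)),("r",(0,120,60),(8,255,255)),("vial",(98,120,60),(125,255,255)),("k",(0,0,0),(180,255,55))):
        c=rep(n+k,s,P_,mask(s,lo,hi,bx[k]))
        if n=="T": print("   ray",ray(s,*c,{"g":46,"pl":107,"r":56,"vial":52,"k":127}[k]).round(1))
# knob top: high points
m=mask(T,(0,0,0),(180,255,70),(380,272,410,300))
p=P[m];p=p[p[:,2]>120];print("knobtop",len(p),p.mean(0),p.min(0),p.max(0))
m=np.zeros((480,640),bool);m[225:270,275:325]=1
p=P[m];p=p[p[:,2]>102];print("pltop",len(p),p.mean(0),p.min(0),p.max(0))
# monitor
for u,v in((220,200),(240,195),(400,130),(500,95),(300,160),(300,140),(260,185),(185,115)): print(u,v,P[v,u].round())
# carriage, rail base corners, blocks
for u,v in((375,250),(375,275),(405,250),(403,275),(362,264),(460,264),(420,265),(310,220),(325,270)): print(u,v,P[v,u].round())
E
```

```text
Tg 349 px 455.4 264.6 med [ 533.1 -467.1   45. ] min [ 510.3 -479.1   25.8] max [ 557.6 -460.1   48.9]
   ray [ 532.5 -467.7   46. ]
Tpl 326 px 299.7 246.5 med [ 564.  -205.   106.1] min [ 550.  -218.4  100.8] max [ 578.2 -190.7  109.5]
   ray [ 563.8 -204.8  107. ]
Tr 321 px 261.8 198.5 med [ 661.5 -141.3   55.8] min [ 649.6 -160.7   48.4] max [ 674.  -118.6   61.6]
   ray [ 661.2 -140.9   56. ]
Tvial 92 px 396.4 200.5 med [ 648.9 -373.7   51.1] min [ 641.4 -381.8   45.4] max [ 656.7 -365.9   54.2]
   ray [ 648.6 -373.7   52. ]
Tk 109 px 396.0 285.5 med [ 491.6 -353.7  126.3] min [ 484.  -361.6  112.4] max [ 499.1 -346.2  129.8]
   ray [ 491.2 -353.5  127. ]
Sg 1005 px 269.9 344.8 med [ 537.6 -479.2   34.6] min [ 513.8 -481.7   15.2] max [ 560.5 -465.7   47.1]
Spl 171 px 309.4 229.0 med [ 568.1 -214.9  105.1] min [ 554.9 -220.5   96.3] max [ 581.3 -197.3  108.2]
Sr 204 px 363.5 246.1 med [ 665.4 -154.6   54.1] min [ 652.1 -163.1   44. ] max [ 684.3 -123.8   57.9]
Svial 124 px 356.3 303.6 med [ 651.1 -379.5   50. ] min [ 642.3 -383.5   43.1] max [ 659.9 -368.3   52.7]
Sk 306 px 253.1 251.0 med [ 494.6 -361.   112.5] min [ 422.6 -365.     4.7] max [504.  -30.2 127.7]
knobtop 112 [ 491.94157486 -354.25342719  126.35651214] [ 483.28270246 -363.43898962  120.18114565] [ 500.33466794 -345.51697669  130.8091579 ]
pltop 327 [ 557.01780178 -205.65603955  144.79268771] [ 374.24939587 -234.34936345  102.03643671] [ 580.4473863  -188.8812599  1075.31283871]
220 200 [653. -74.  87.]
240 195 [ 663. -106.   79.]
400 130 [ 753. -379.  115.]
500 95 [ 810. -554.  112.]
300 160 [ 701. -211.  133.]
300 140 [ 708. -214.  206.]
260 185 [ 675. -142.   90.]
185 115 [682. -78. 372.]
375 250 [ 565. -332.   40.]
375 275 [ 522. -330.   37.]
405 250 [ 563. -384.   39.]
403 275 [ 520. -378.   40.]
362 264 [ 540. -308.   49.]
460 264 [ 534. -476.   44.]
420 265 [ 539. -411.   20.]
310 220 [ 634. -222.   -3.]
325 270 [ 540. -245.    1.]
```

Run:
```python
from h import *
T=load("top0.npz");P=pts(T);S=load("side0.npz");Q=pts(S)
def top(box,zlo,zhi):
    p=P[box[1]:box[3],box[0]:box[2]].reshape(-1,3);p=p[(p[:,2]>zlo)&(p[:,2]<zhi)];return len(p),p.mean(0).round(1),p.min(0).round(1),p.max(0).round(1)
print("green",top((445,240,470,285),40,52))
print("black",top((345,240,364,285),40,52))
g=np.float32([(446,248),(468,284)])
# block top rect in image via mask
m=mask(T,(45,100,40),(85,255,255),(440,230,475,290)).astype(np.uint8)
print(cv2.minAreaRect(cv2.findNonZero(m)))
m=((P[...,2]>40)&(P[...,2]<52));k=np.zeros_like(m);k[240:290,340:364]=1
rr=cv2.minAreaRect(np.float32(P[m&k][:,:2]));print("black rect",rr)
k[:]=0;k[240:290,445:475]=1;print("green rect",cv2.minAreaRect(np.float32(P[m&k][:,:2])))
m=((P[...,2]>33)&(P[...,2]<43));k[:]=0;k[240:290,366:412]=1;print("carr rect",cv2.minAreaRect(np.float32(P[m&k][:,:2])))
for n,A,lst in(("T",P,((100,300),(200,350),(160,200),(175,385),(270,370),(400,350),(560,320),(180,190),(640,380),(420,450))),("S",Q,((300,145),(240,150),(220,180),(340,150),(355,200),(375,75),(590,95),(150,300)))):
    for u,v in lst: print(n,u,v,A[v,u].round())
hi=(P[...,2]>150)&(P[...,0]>200)&(P[...,0]<640)&(P[...,1]<-40)&(P[...,1]>-560)
p=P[hi]; print(len(p)); 
import collections
c=collections.Counter(map(tuple,(p//50*50).astype(int)));print(sorted((k,v) for k,v in c.items() if v>5))
```

```text
green (353, array([ 534.9, -470.1,   45.6]), array([ 509.8, -481.9,   40.3]), array([ 560.4, -459.7,   51.9]))
black (348, array([ 542.4, -300.6,   45.7]), array([ 516.9, -311.2,   40.8]), array([ 567.9, -290.1,   51.7]))
((455.0, 264.0), (30.0, 14.0), 90.0)
black rect ((542.522705078125, -300.68011474609375), (19.17106819152832, 51.166099548339844), 87.08452606201172)
green rect ((535.1507568359375, -470.66778564453125), (20.83588981628418, 50.329254150390625), 87.86897277832031)
carr rect ((531.6995849609375, -356.6751708984375), (56.054412841796875, 70.0836181640625), 87.22115325927734)
T 100 300 [479.  77. 210.]
T 200 350 [404. -54. 160.]
T 160 200 [637.   8. 157.]
T 175 385 [356. -16. 153.]
T 270 370 [ 368.  -76. -785.]
T 400 350 [ 409. -466. -778.]
T 560 320 [ 429. -625.   72.]
T 180 190 [700.  14.  -3.]Traceback (most recent call last):
  File "<stdin>", line 16, in <module>
IndexError: index 640 is out of bounds for axis 1 with size 640
```

```bash
python3 -m creep '[{"x":36,"y":-8,"az":2.2,"hand":1},{"x":72,"y":-16,"az":4.4,"hand":1},{"x":108,"y":-23,"az":6.6,"hand":1},{"x":144,"y":-31,"az":8.8,"hand":1},{"x":180,"y":-38,"az":11,"hand":1},{"x":216,"y":-46,"az":13.2,"hand":1},{"x":252,"y":-54,"az":15.4,"hand":1},{"x":290,"y":-62,"az":17.6,"hand":1},{"x":328,"y":-70,"az":19.8,"hand":1},{"x":366,"y":-78,"az":21.9,"hand":1}]' 20
python3 - <<'E'
from station import r
s=r.read_state();print(s["clock"],s["tool_pos"],s["tool_rot"].round(3).tolist(),s["joints"].round(2),s["wrist_force"],s["gripper_width"])
E
```

```text
0.1 [ 174.43628501 -494.93976651  230.79653611] [[0.943, 0.332, -0.0], [0.332, -0.943, 0.001], [0.0, -0.001, -1.0]] [-1.46  0.31  1.5  -0.    1.33 -0.22] [1.06987982 0.63152087 0.15220478] 85.2388883403061validation failed for argument at $[0]...
```

```bash
python3 -m creep '[{"ax":0,"ay":0,"z":0,"x":36,"y":-8,"az":2.2,"hand":1},{"ax":0,"ay":0,"z":0,"x":72,"y":-16,"az":4.4,"hand":1},{"ax":0,"ay":0,"z":0,"x":108,"y":-23,"az":6.6,"hand":1},{"ax":0,"ay":0,"z":0,"x":144,"y":-31,"az":8.8,"hand":1},{"ax":0,"ay":0,"z":0,"x":180,"y":-38,"az":11,"hand":1},{"ax":0,"ay":0,"z":0,"x":216,"y":-46,"az":13.2,"hand":1},{"ax":0,"ay":0,"z":0,"x":252,"y":-54,"az":15.4,"hand":1},{"ax":0,"ay":0,"z":0,"x":290,"y":-62,"az":17.6,"hand":1},{"ax":0,"ay":0,"z":0,"x":328,"y":-70,"az":19.8,"hand":1},{"ax":0,"ay":0,"z":0,"x":366,"y":-78,"az":21.9,"hand":1}]' 20
cat > st.py <<'E'
from station import r
s=r.read_state();print(s["clock"],s["tool_pos"].round(1),s["tool_rot"].round(3).tolist(),s["joints"].round(2),s["wrist_force"].round(2),s["gripper_width"])
E
python3 st.py
```

```text
clock: 0.93
tool_pos: [495.1, -298.5, 231.0]
tool_rot: [[0.999, -0.045, -0.0], [-0.045, -0.999, 0.0], [-0.0, -0.0, -1.0]]
wrist_force: [-0.7, -0.7, 0.7]
gripper_width: -0.1
0.9333 [ 495.1 -298.5  231. ] [[0.999, -0.045, -0.0], [-0.045, -0.999, 0.0], [-0.0, -0.0, -1.0]] [-0.75  0.43  1.33 -0.    1.38  0.87] [-0.73 -0.7   0.74] -0.08734772061486587
```

```bash
python3 -m creep '[{"ax":0,"ay":0,"az":0,"x":-1,"y":0,"z":30,"hand":1},{"ax":0,"ay":0,"az":0,"x":-1,"y":0,"z":60,"hand":1},{"ax":0,"ay":0,"az":0,"x":-1,"y":0,"z":90,"hand":1},{"ax":0,"ay":0,"az":0,"x":-1,"y":0,"z":115,"hand":1},{"ax":0,"ay":0,"az":0,"x":-1,"y":0,"z":126,"hand":1},{"ax":0,"ay":0,"az":0,"x":-1,"y":0,"z":126,"hand":1}]'
python3 - <<'E'
from station import r
import cv2,numpy as np
a=r.snapshot("side")["pixels"][:,:,::-1];b=r.snapshot("top")["pixels"][:,:,::-1]
c=np.hstack([cv2.resize(a[160:370,200:400],(400,420)),cv2.resize(b[170:380,270:470],(400,420))]);cv2.imwrite("pics/c1.png",c)
E
```

```text
clock: 1.43
tool_pos: [491.8, -299.1, 102.9]
tool_rot: [[0.999, -0.043, -0.004], [-0.043, -0.999, 0.003], [-0.004, -0.003, -1.0]]
wrist_force: [0.7, -0.6, 0.5]
gripper_width: 0.0
```

View pics/c1.png

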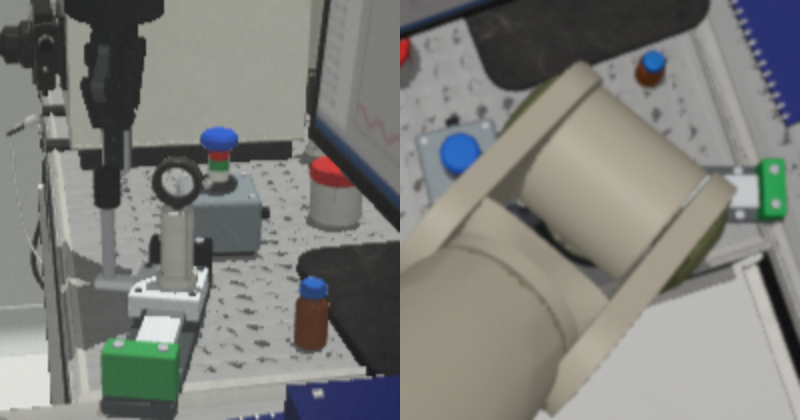

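Side view: fingers hang just behind the black knob (108,190), clear of the lens. Pushing along the rail.

```bash
python3 -m creep '[{"ax":0,"ay":0,"az":0,"x":0,"y":10,"z":0,"hand":1},{"ax":0,"ay":0,"az":0,"x":0,"y":20,"z":0,"hand":1},{"ax":0,"ay":0,"az":0,"x":0,"y":26,"z":0,"hand":1},{"ax":0,"ay":0,"az":0,"x":0,"y":31,"z":0,"hand":1},{"ax":0,"ay":0,"az":0,"x":0,"y":36,"z":0,"hand":1},{"ax":0,"ay":0,"az":0,"x":0,"y":42,"z":0,"hand":1},{"ax":0,"ay":0,"az":0,"x":0,"y":50,"z":0,"hand":1},{"ax":0,"ay":0,"az":0,"x":0,"y":58,"z":0,"hand":1},{"ax":0,"ay":0,"az":0,"x":0,"y":66,"z":0,"hand":1},{"ax":0,"ay":0,"az":0,"x":0,"y":74,"z":0,"hand":1}]'
python3 -m creep '[{"ax":0,"ay":0,"az":0,"x":0,"y":7,"z":0,"hand":1},{"ax":0,"ay":0,"az":0,"x":0,"y":14,"z":0,"hand":1},{"ax":0,"ay":0,"az":0,"x":0,"y":19,"z":0,"hand":1},{"ax":0,"ay":0,"az":0,"x":0,"y":22,"z":0,"hand":1},{"ax":0,"ay":0,"az":0,"x":0,"y":24,"z":0,"hand":1},{"ax":0,"ay":0,"az":0,"x":0,"y":25,"z":0,"hand":1},{"ax":0,"ay":0,"az":0,"x":0,"y":25,"z":0,"hand":1}]'
python3 - <<'E'
from station import r
import cv2,numpy as np
a=r.snapshot("side")["pixels"][:,:,::-1]
c=cv2.resize(a[210:370,200:360],(640,640))[:600];cv2.imwrite("pics/c2.png",c)
E
```

```text
clock: 2.37
tool_pos: [489.5, -374.7, 105.3]
tool_rot: [[0.999, -0.043, 0.0], [-0.043, -0.999, -0.0], [0.0, 0.0, -1.0]]
wrist_force: [0.4, 1.2, 1.5]
gripper_width: -0.0
clock: 2.95
tool_pos: [488.4, -398.9, 105.2]
tool_rot: [[0.999, -0.043, -0.0], [-0.043, -0.999, -0.0], [-0.0, 0.0, -1.0]]
wrist_force: [0.7, -0.3, -0.1]
gripper_width: 0.2
```

View pics/c2.png

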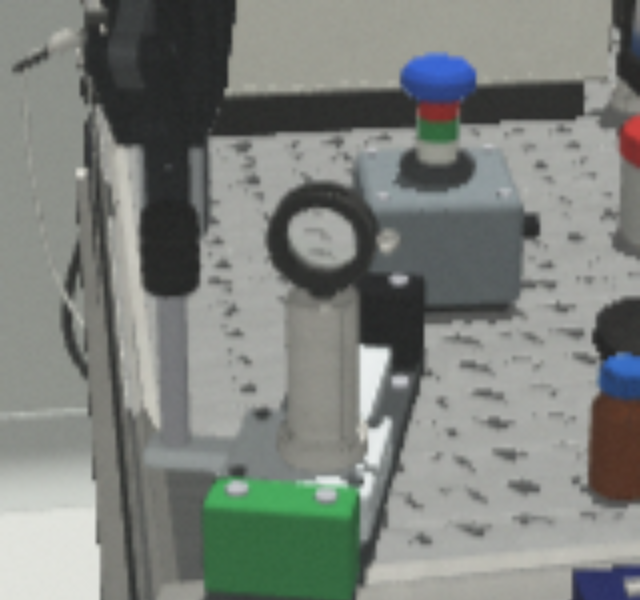

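The carriage has moved near the green block but there's still no stop force. I'll go on in small steps.

```bash
python3 -m creep '[{"ax":0,"ay":0,"az":0,"x":0,"y":2,"z":0,"hand":1},{"ax":0,"ay":0,"az":0,"x":0,"y":3.5,"z":0,"hand":1},{"ax":0,"ay":0,"az":0,"x":0,"y":5,"z":0,"hand":1},{"ax":0,"ay":0,"az":0,"x":0,"y":6,"z":0,"hand":1},{"ax":0,"ay":0,"az":0,"x":0,"y":6,"z":0,"hand":1}]'
python3 -m creep '[{"ax":0,"ay":0,"az":0,"x":0,"y":1,"z":0,"hand":1},{"ax":0,"ay":0,"az":0,"x":0,"y":2,"z":0,"hand":1},{"ax":0,"ay":0,"az":0,"x":0,"y":2,"z":0,"hand":1}]'
```

```text
clock: 3.42
tool_pos: [488.2, -405.0, 105.3]
tool_rot: [[0.999, -0.044, 0.0], [-0.044, -0.999, -0.0], [0.0, 0.0, -1.0]]
wrist_force: [0.2, 0.3, 0.1]
gripper_width: -0.4
clock: 3.67
tool_pos: [488.1, -406.4, 105.2]
tool_rot: [[0.999, -0.043, -0.0], [-0.043, -0.999, 0.001], [-0.0, -0.001, -1.0]]
wrist_force: [0.0, 3.7, 0.5]
gripper_width: 0.2
```

```bash
python3 -m creep '[{"ax":0,"ay":0,"az":0,"x":0,"y":1,"z":0,"hand":1},{"ax":0,"ay":0,"az":0,"x":0,"y":1,"z":0,"hand":1},{"ax":0,"ay":0,"az":0,"x":0,"y":1,"z":0,"hand":1}]'
python3 -m creep '[{"ax":0,"ay":0,"az":0,"x":0,"y":1,"z":0,"hand":1},{"ax":0,"ay":0,"az":0,"x":0,"y":1,"z":0,"hand":1},{"ax":0,"ay":0,"az":0,"x":0,"y":1,"z":0,"hand":1}]'
```

```text
clock: 3.92
tool_pos: [488.1, -406.5, 105.2]
tool_rot: [[0.999, -0.043, -0.001], [-0.043, -0.999, 0.003], [-0.001, -0.003, -1.0]]
wrist_force: [-1.6, 8.4, 3.0]
gripper_width: -0.2
clock: 4.17
tool_pos: [488.1, -406.6, 105.2]
tool_rot: [[0.999, -0.043, -0.001], [-0.043, -0.999, 0.005], [-0.001, -0.004, -1.0]]
wrist_force: [-1.6, 12.6, 4.5]
gripper_width: -0.2
```

Hard stop: force climbed 4→12.6 N with no motion. Backing off and lifting, then look.

```bash
python3 -m creep '[{"ax":0,"ay":0,"az":0,"x":0,"y":-6,"z":0,"hand":1},{"ax":0,"ay":0,"az":0,"x":0,"y":-14,"z":0,"hand":1},{"ax":0,"ay":0,"az":0,"x":0,"y":-25,"z":0,"hand":1},{"ax":0,"ay":0,"az":0,"x":0,"y":-30,"z":-30,"hand":1},{"ax":0,"ay":0,"az":0,"x":0,"y":-30,"z":-60,"hand":1},{"ax":0,"ay":0,"az":0,"x":0,"y":-60,"z":-60,"hand":1},{"ax":0,"ay":0,"az":0,"x":0,"y":-95,"z":-60,"hand":1},{"ax":0,"ay":0,"az":0,"x":0,"y":-130,"z":-60,"hand":1},{"ax":0,"ay":0,"az":0,"x":0,"y":-165,"z":-60,"hand":1},{"ax":0,"ay":0,"az":0,"x":0,"y":-165,"z":-60,"hand":1}]'
python3 - <<'E'
from station import r
from h import *
s=r.snapshot("side");t=r.snapshot("top");np.savez("side1.npz",**s);np.savez("top1.npz",**t)
a=s["pixels"][:,:,::-1];b=t["pixels"][:,:,::-1]
c=np.hstack([cv2.resize(a[160:370,200:400],(400,420)),cv2.resize(b[170:380,270:470],(400,420))]);cv2.imwrite("pics/c3.png",c)
P=pts(t);m=((P[...,2]>33)&(P[...,2]<43))
q=pts(s)
m=mask(s,(0,0,0),(180,255,55),(235,255,262,290));p=q[m];p=p[(p[:,2]>95)&(p[:,2]<130)&(p[:,1]<-380)];print("knob",len(p),np.median(p,0),p.min(0),p.max(0))
print(r.read_state()["tool_pos"])
E
```

```text
clock: 5.0
tool_pos: [495.3, -238.4, 165.7]
tool_rot: [[0.999, -0.039, -0.0], [-0.039, -0.999, 0.001], [-0.0, -0.001, -1.0]]
wrist_force: [-0.3, -0.8, -0.2]
gripper_width: 0.1
knob 290 [ 493.5052892  -437.78633686  115.68951327] [ 484.46706646 -441.44346049   98.51117045] [ 501.32553588 -427.60378343  128.67378017]
[ 495.3770294  -242.78649888  165.75854563]
```

View pics/c3.png

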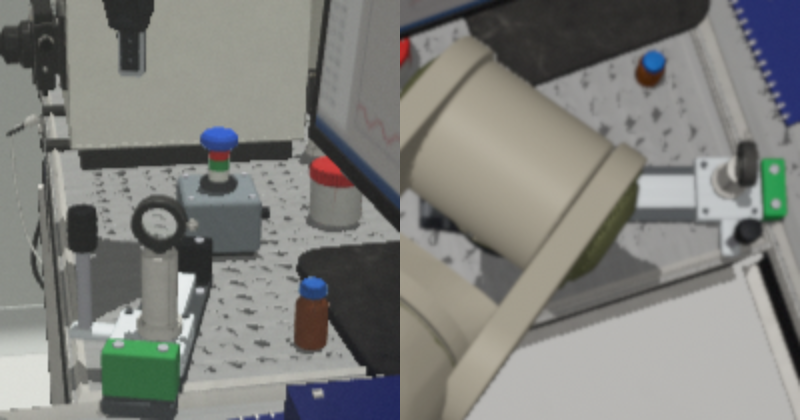

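Carriage sits at the green block, with the knob at y≈-430 as predicted. Checking the wrist's clearance to the monitor at the plunger.

Run:
```python
from h import *
from scipy.spatial import cKDTree
T0=load("top0.npz");T1=load("top1.npz");P0=pts(T0);P1=pts(T1);S0=load("side0.npz");Q0=pts(S0)
arm=(P1[...,2]-P0[...,2]>40)&(T1["range_z"]>0)&(T0["range_z"]>0)
A=P1[arm];print(len(A),A.min(0),A.max(0))
w=A[A[:,0]>480];print("far",w[np.argsort(-(w[:,0]*.9+w[:,1]*.0))[:5]].round())
# scene points x>480, z>80 excluding
E=[]
for P,s in((P0,T0),(Q0,S0)):
    m=(s["range_z"]>0)&(P[...,2]>60)&(P[...,0]>450)&(P[...,0]<1000)&(P[...,1]<200)&(P[...,1]>-700);E.append(P[m])
E=np.vstack(E);t=cKDTree(E)
B=A[A[:,2]<450]
for dz in(0,-60,-75):
    M=B+[564-495.4,-205+242.8,dz];d,i=t.query(M);k=np.argsort(d)[:400:80];print(dz,d[k].round(),M[k].round().tolist(),E[i[k]].round().tolist())
```

```text
37259 [ 290.28411574 -440.29095503   37.71063742] [568.49262656  15.5200936  610.38639109]
far [[ 568. -435.  119.]
 [ 568. -434.  120.]
 [ 568. -431.  122.]
 [ 568. -436.  122.]
 [ 567. -430.  121.]]
0 [14. 24. 32. 44. 49.] [[558.0, -383.0, 100.0], [555.0, -388.0, 124.0], [564.0, -396.0, 125.0], [603.0, -390.0, 110.0], [609.0, -391.0, 107.0]] [[555.0, -370.0, 99.0], [557.0, -365.0, 131.0], [561.0, -366.0, 131.0], [571.0, -362.0, 119.0], [571.0, -362.0, 119.0]]
-60 [13. 22. 32. 53. 60.] [[557.0, -383.0, 61.0], [559.0, -391.0, 66.0], [562.0, -401.0, 67.0], [602.0, -396.0, 75.0], [612.0, -390.0, 79.0]] [[553.0, -370.0, 62.0], [553.0, -370.0, 67.0], [553.0, -370.0, 67.0], [558.0, -368.0, 66.0], [559.0, -365.0, 87.0]]
-75 [17. 26. 37. 53. 62.] [[556.0, -383.0, 51.0], [565.0, -390.0, 50.0], [564.0, -402.0, 47.0], [597.0, -389.0, 36.0], [614.0, -393.0, 65.0]] [[553.0, -369.0, 60.0], [553.0, -369.0, 60.0], [553.0, -369.0, 60.0], [556.0, -366.0, 60.0], [558.0, -368.0, 66.0]]
```

Real arm clearance exceeds 60 mm (the near pairs are only the carriage's old position). Moving over the plunger.

```bash
python3 -m creep '[{"ax":0,"ay":0,"az":0,"x":20,"y":-13,"z":0,"hand":1},{"ax":0,"ay":0,"az":0,"x":40,"y":-26,"z":0,"hand":1},{"ax":0,"ay":0,"az":0,"x":58,"y":-36,"z":0,"hand":1},{"ax":0,"ay":0,"az":0,"x":67,"y":-40.5,"z":0,"hand":1},{"ax":0,"ay":0,"az":0,"x":67,"y":-40.5,"z":20,"hand":1},{"ax":0,"ay":0,"az":0,"x":67,"y":-40.5,"z":38,"hand":1},{"ax":0,"ay":0,"az":0,"x":67,"y":-40.5,"z":44,"hand":1},{"ax":0,"ay":0,"az":0,"x":67,"y":-40.5,"z":44,"hand":1},{"ax":0,"ay":0,"az":0,"x":67,"y":-40.5,"z":44,"hand":1}]'
python3 - <<'E'
from station import r
import cv2,numpy as np
a=r.snapshot("side")["pixels"][:,:,::-1];print(r.read_state()["tool_pos"])
c=cv2.resize(a[160:320,220:400],(720,640))[:600];cv2.imwrite("pics/c4.png",c)
E
```

```text
clock: 5.85
tool_pos: [563.8, -207.2, 121.9]
tool_rot: [[0.999, -0.044, 0.0], [-0.044, -0.999, -0.0], [0.0, 0.0, -1.0]]
wrist_force: [-0.0, -0.0, 0.8]
gripper_width: -0.1
[ 564.11034121 -207.16423199  122.34997933]
```

View pics/c4.png

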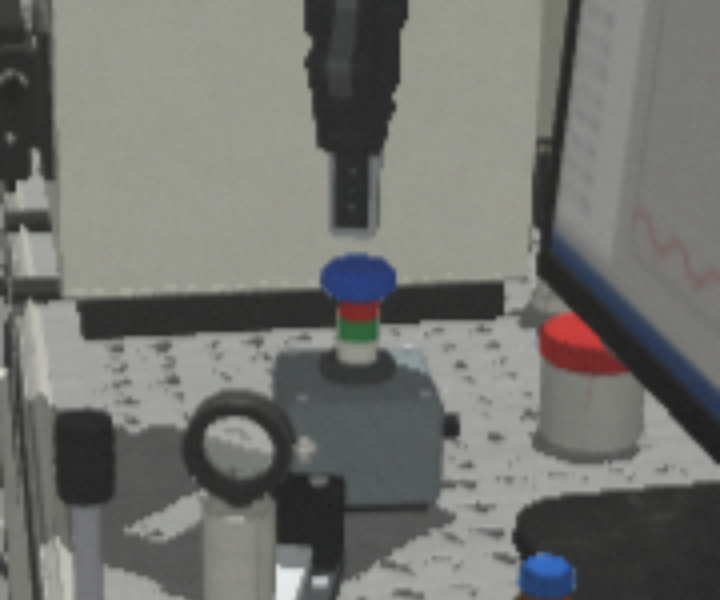

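Finger tips stand centred about 15 mm above the blue head (355,275). Pressing in steps.

```bash
python3 -m creep '[{"ax":0,"ay":0,"az":0,"x":0,"y":-2,"z":5,"hand":1},{"ax":0,"ay":0,"az":0,"x":0,"y":-2,"z":10,"hand":1},{"ax":0,"ay":0,"az":0,"x":0,"y":-2,"z":14,"hand":1},{"ax":0,"ay":0,"az":0,"x":0,"y":-2,"z":17,"hand":1},{"ax":0,"ay":0,"az":0,"x":0,"y":-2,"z":20,"hand":1},{"ax":0,"ay":0,"az":0,"x":0,"y":-2,"z":22,"hand":1},{"ax":0,"ay":0,"az":0,"x":0,"y":-2,"z":22,"hand":1},{"ax":0,"ay":0,"az":0,"x":0,"y":-2,"z":22,"hand":1}]'
```

```text
clock: 6.57
tool_pos: [564.0, -204.4, 99.9]
tool_rot: [[0.999, -0.043, 0.0], [-0.043, -0.999, -0.0], [0.0, 0.0, -1.0]]
wrist_force: [-2.2, 1.6, 7.2]
gripper_width: 0.1
```

```bash
python3 -m creep '[{"ax":0,"ay":0,"az":0,"x":0,"y":0,"z":3,"hand":1},{"ax":0,"ay":0,"az":0,"x":0,"y":0,"z":6,"hand":1},{"ax":0,"ay":0,"az":0,"x":0,"y":0,"z":8,"hand":1},{"ax":0,"ay":0,"az":0,"x":0,"y":0,"z":8,"hand":1},{"ax":0,"ay":0,"az":0,"x":0,"y":0,"z":8,"hand":1},{"ax":0,"ay":0,"az":0,"x":0,"y":0,"z":8,"hand":1}]'
python3 - <<'E'
from station import r
import cv2,numpy as np
a=r.snapshot("side")["pixels"][:,:,::-1];s=r.read_state();print(s["tool_pos"],s["wrist_force"])
c=cv2.resize(a[205:355,220:400],(720,600));cv2.imwrite("pics/c5.png",c)
E
```

```text
clock: 7.07
tool_pos: [564.1, -204.4, 92.3]
tool_rot: [[0.999, -0.043, 0.0], [-0.043, -0.999, -0.0], [0.0, 0.0, -1.0]]
wrist_force: [-3.3, 2.6, 10.5]
gripper_width: 0.2
[ 564.07342974 -204.44771441   92.33403338] [-3.29658462  1.6707754   9.29892076]
```

View pics/c5.png

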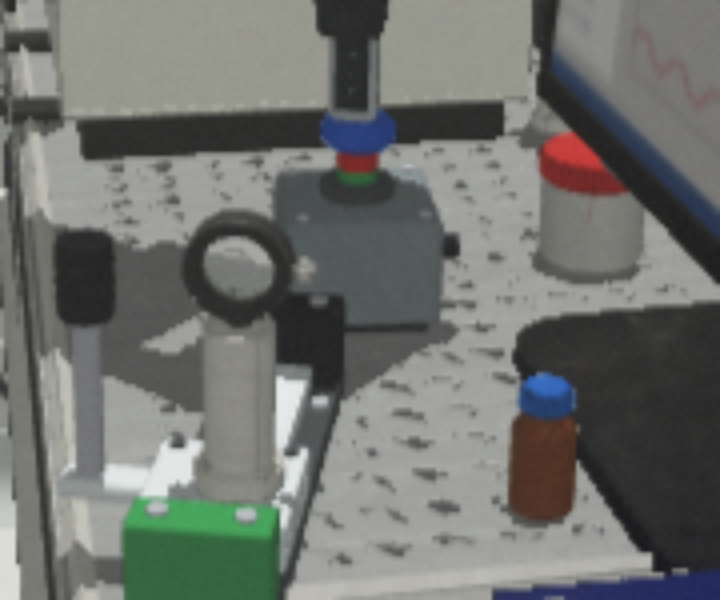

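White ring is gone, green is half sunk (357,177), carriage still at the green block. Hold, then hand in.

```bash
python3 -m creep '[{"ax":0,"ay":0,"az":0,"x":0,"y":0,"z":0,"hand":1},{"ax":0,"ay":0,"az":0,"x":0,"y":0,"z":0,"hand":1},{"ax":0,"ay":0,"az":0,"x":0,"y":0,"z":0,"hand":1},{"ax":0,"ay":0,"az":0,"x":0,"y":0,"z":0,"hand":1},{"ax":0,"ay":0,"az":0,"x":0,"y":0,"z":0,"hand":1},{"ax":0,"ay":0,"az":0,"x":0,"y":0,"z":0,"hand":1},{"ax":0,"ay":0,"az":0,"x":0,"y":0,"z":0,"hand":1},{"ax":0,"ay":0,"az":0,"x":0,"y":0,"z":0,"hand":1},{"ax":0,"ay":0,"az":0,"x":0,"y":0,"z":0,"hand":1},{"ax":0,"ay":0,"az":0,"x":0,"y":0,"z":0,"hand":1}]'
python3 - <<'E'
from station import r
s=r.read_state();print(s["clock"],s["tool_pos"],s["wrist_force"],abs(s["qd"]).max());print(r.sign_off())
E
```

```text
clock: 7.95
tool_pos: [564.1, -204.4, 92.4]
tool_rot: [[0.999, -0.043, 0.001], [-0.043, -0.999, -0.0], [0.001, 0.0, -1.0]]
wrist_force: [-3.6, 1.9, 9.1]
gripper_width: -0.1
7.95 [ 564.08026432 -204.44446331   92.3501105 ] [-3.58792344  1.85043427  9.1018707 ] 0.0016934217621131645
the job is handed in; nothing more can be done
None
```

I slid the lens carriage against the green end block, then pressed the blue plunger about 15 mm. I handed the job in while still holding it down, at 7.95 s; sign-off gives no verdict.

- **Carriage:** I pushed the handle knob with the closed fingers until the force rose from 4 to 12.6 N with almost no further movement. The next pictures showed the knob at about y = -430 mm, as worked out beforehand.
- **Plunger:** At the end the fingertips were steady at z = 92.4 mm against a released height of 107 mm. The wrist force was 9.1 N upward, a little below the 10.5 N expected at 15 mm. The white ring was out of sight and the green one about half sunk.
- **Bystanders:** The pot and vial looked unmoved in the last picture. I never saw the mirror mount in either camera, so I could not check it; I felt no unexpected contact.
- **Refused call:** My first move call was refused because its rows left out some values. The arm did not move, and I sent it again in full.

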